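Clamp the button jar and unscrew its tight cap

ROBOT

A 6-joint arm with a two-finger parallel gripper is mounted at the origin on a cart in front of the work surface, level with it; the furniture and walls round the work are solid. World frame = base frame: x ahead of the robot, y to its left, z up, the work surface at z = 0. Lengths are in m, angles in rad, forces in N, time in s.
With the tool pointing down it reaches from about 0.325 to 0.75 m from the base axis. Payload 7.6 kg.
Tool frame: the origin (TCP) lies midway between the tips of the shut fingers; the grasp point (between the pads) lies 19 mm behind it; y points along the fingers, z is the direction in which the jaws open and shut, and the axes are right-handed (so a half turn about y gives the same grasp; the last joint's range is limited). The gripper opens to 85 mm and grips with 20 to 120 N. Pads are 22 mm wide; open, the fingers measure 114 mm over their backs; the gripper's body (76 mm by 85 mm) begins 54 mm behind the grasp point. The pads swing forward as they close: fully open they stand 13 mm farther back than shut.
Start: joints at [1.219, 0.052, 1.401, -0, 1.689, -0.07], TCP at [0.146, 0.504, 0.231] pointing down, gripper open.
Joint ranges: [-2.9, 2.9], [-0.91, 2.17], [0.12, 2.37], [-1.06, 4.2], [0.26, 2.73], [-2.93, 2.93]. Speed limits (rad/s): [2.57, 2.57, 3.01, 3.14, 3.14, 3.14].

INTERFACE

Orientations are given as [roll, pitch, yaw] about the fixed x, y, z axes, in that order (R = Rz(yaw) Ry(pitch) Rx(roll)).
In Python, from rig import telemetry, cams, job, spot_in gives the robot as it stands.
- The arm moves only by the tool step_arm, never from a script. Its argument "series" is one flat list of numbers, 7 for each row, row after row: the shift along the world's x, y, z in mm, then the turn, a rotation vector about the world's x, y, z in degrees, then the opening, from 0 (shut) to 1 (fully open). In form: [dx, dy, dz, rx, ry, rz, gripper, dx, dy, dz, rx, ry, rz, gripper, ...]. A call has 1 to 8 rows; each row shifts and turns the pose as measured when the row begins; what a row does not reach is not made up. A row lasts 1/12 s, in which the tool goes at most 41.7 mm and 7.16 degrees, less where a joint would pass 70% of its speed; a pose out of reach is approached as far as the arm can. A call is refused whole if a number of a shift passes 41.7 or a number of a turn 7.16, either way. A call with a gripper value outside its range is refused whole. The fingers move at their own pace and stop on an object; "grip_force" is the grip in N (left out, the last holds). Time passes only in rows, so rows that do not move let the fingers close. It gives the time, the measured TCP pose, the force and the opening at its end, in the units of the state.
- telemetry.read_state(): the state, without advancing time (a new reading comes with each control period).
- cams.snapshot(name): name is "side" or "top"; returns a dict with "frame" (480x640x3 uint8, blue, green, red), "z_map" (480x640 float32, m along the optical axis (not along the pixel's ray), 0 where there is no reading), "intrinsics" (3x3 intrinsics, pixels), "R" (3x3) and "t" (3): a world point X has camera coordinates R X + t. Camera axes: x right, y down, z forward; pixel columns grow to the right and rows downward; lengths in m; the calibration is good to about 2 mm. A picture is of the moment at which its call begins.
- job.close_job(): hands the job in, once; it reports no verdict.
Trained networks look in a picture, given as the dict that the camera call returned (one of the last four; its "shot" number tells which), for a name from the list of things; names that differ only in an ending like _2 or _b are one class to them, and where a whole thing is asked for, a point or a joint stands for the part that bears it (a point fixed in the world has none). Each returns a list of dicts, best first, with "confidence" (0 to 1); they miss things now and then, are a little off and sometimes report something else, mostly with a low value. They report only what shows in the picture. A call takes as long as a camera call. They do not tell look-alikes from the thing itself.
- spot_in(picture, label): "at" ([x, y, z] in m, in the coordinates of the camera as it stood for that picture, good to about 4 mm: the middle of the surface that is visible of it).
The state is a dict: "time": time; "joint_positions": joint angles; "joint_velocities": joint speeds; "effort": joint torques, N m; "position": TCP position; "ee_rot": TCP orientation; "force": force on the tool from outside, world axes, zero at the start; "wrist_torque": the same for the moment, N m; "grip_width": finger opening in m.
Only numpy, scipy, OpenCV 4.12 (cv2) and the standard library are available. Lean on these libraries where they do the work, as an engineer would, in place of code of your own. Each camera call takes 0.05 s, during which the arm holds its last target. There are 200 camera calls.

TASK

Turn the black knob of the blue bench clamp clockwise until its white pointer stands at the red mark on the dial, so that the jaws brace the square jar of buttons. Then unscrew the jar's tight red cap counter-clockwise until its threads come free (white stripe at the green dot on the jar's shoulder), leaving the jar standing in the clamp, and lift the cap straight up. Finish while still holding the cap level, about two centimetres above the jar's mouth, and leave the other things on the counter alone.

Things in the scene. Friction and masses are not known exactly. Their poses are not given: they have to be found in the camera images.
- clamp: blue bench clamp, fixed; base 100 mm along its x, 255 mm along its y, 10 mm thick; the jar stands on it. Origin on the worktop under the jar's place; at yaw 0 its x points away from the robot, y to the left. Two grey jaws (tops 45 mm above the worktop) close on the jar from +y and -y as the knob turns. The knob's axis is at y = -125 mm, over a white dial 62 mm across, 36 mm above the worktop
- knob (a joint): clamp knob, vertical axis, rad, growing clockwise seen from above, 0 to 2.2; stiff (0.25 N m), stays where left. At 0 its pointer points to the clamp's -x; at 1.571, the red mark, to the clamp's +y, straight at the jar. There the jaws just meet the jar (0.3 mm free each side, 7.5 mm of jaw travel per rad); far past it they squeeze the jar
- knob_grip (a point): middle of the black knob's grip bar, on its axis, 55 mm above the worktop. The bar is 44 mm long, 13 mm thick, 26 mm high (42 to 68 mm above the worktop), on a disc 45 mm across; a white line on its top, from the axis to one end of the bar, is the pointer
- jar: loose square glass jar of coloured buttons, 64 x 64 mm, 0.4 kg, origin at the centre of its underside. Flat shoulder 52 mm above its underside, round neck above. A green dot lies on the shoulder in the corner between its -x and -y axes (the front right one, at 225 degrees). While the clamp is open it turns along with its cap
- jar_mouth (a point): centre of the top of the jar's neck, 80 mm above its underside; axes as the jar's. A springy seal stands 1.5 mm (4 mm with the cap off) above it
- cap_center (a point): centre of the red ribbed screw cap (58 mm across, 26 mm high, 45 g), half-way up, axes as cap. Screwed on, it lies 7.5 mm below the jar's mouth, and the cap's underside is 7.5 mm above the jar's shoulder
- cap: the red cap; origin at the centre of its underside, x along the white stripe on its top, z up. Screwed on (about 0.3 N m), the stripe is 47 to 70 degrees clockwise of the green dot, seen from above. Turned counter-clockwise it comes free once the stripe is within 12 degrees of the dot; a stop ends the turn 12 degrees past the dot. It then springs up to 2.5 mm and lifts straight off
- stapler: red stapler, bystander
- stamp: red-handled stamp, bystander
- tape_measure: yellow tape measure, bystander
- calculator: grey calculator, bystander
- phone: black phone, bystander
- ink_pad: blue ink pad, bystander
Mind the look-alikes: they are no part of the job. What is meant by the cap is not pink, and is the larger of those in its own colour.

How it is judged:
By the outcome, as a careful person would: the job done as asked, in the order asked, and still so for the second after the job is handed in, while the arm keeps its last pose, push and grip.
It also fails if it takes over 48 s, if anything falls off the work surface, if the arm or the gripper's body presses on something with over 40 N, if the wrist force passes 120 N, or if a joint passes its speed limit or range.

## Working session

There is one attempt and no reset: what is moved stays moved. The work goes in short steps, Python scripts to look and compute and a tool call to move; the robot and the scene stay as the last step left them, time stands still between calls to the robot, and variables do not carry over. Pictures are saved under pics/ and viewed, about 8 in all and at most 12, crops included, and the job is handed in when it is done.

Besides the shell and the picture viewer there is one more tool, called after ">>>" by a JSON object that holds its "fn" and its "kwargs". step_arm: Moves the arm, as the interface text tells. Its arguments: {"type":"object","properties":{"series":{"type":"array","items":{"type":"number"}},"grip_force":{"type":"number"}},"required":["series"]}

```bash
mkdir -p pics; ls; cat > h.py <<'E'
import numpy as np, cv2
from rig import telemetry, cams, job, spot_in
def w(p,c): return np.array(p['R']).T@(np.array(c)-np.array(p['t']))
def px(p,X):
    c=np.array(p['intrinsics'])@(np.array(p['R'])@np.array(X)+np.array(p['t'])); return c[:2]/c[2]
def ray(p,u,v,z):
    "world point on plane z"
    d=np.array(p['R']).T@np.linalg.inv(p['intrinsics'])@[u,v,1]; o=-np.array(p['R']).T@np.array(p['t'])
    return o+d*(z-o[2])/d[2]
def crop(p,name,u,v,r,s=600):
    f=p['frame'];a=max(0,int(u-r));b=max(0,int(v-r));cv2.imwrite('pics/'+name,cv2.resize(f[b:b+2*r,a:a+2*r],None,fx=s/(2*r),fy=s/(2*r),interpolation=cv2.INTER_CUBIC)); print('crop origin',a,b,'scale',s/(2*r))
E
python3 - <<'E'
from h import *
s=telemetry.read_state(); print(s)
for n in ['top','side']:
    p=cams.snapshot(n); cv2.imwrite(f'pics/{n}0.png',p['frame'])
    print(n,-np.array(p['R']).T@p['t'])
    for l in ['cap','jar','knob','clamp','stapler','stamp']:
        for d in spot_in(p,l): X=w(p,d['at']); print(l,round(d['confidence'],2),X.round(3),px(p,X).round())
E
```

```text
pics
{'time': 0.0, 'joint_positions': array([ 1.21870403e+00,  5.28641891e-02,  1.40172979e+00,  4.98742299e-06,
        1.68860151e+00, -7.03050162e-02]), 'joint_velocities': array([-0.00184035,  0.00012603, -0.00039196, -0.00149035, -0.00051545,
       -0.00037798]), 'effort': array([-1.09557008e-03, -3.81659532e+01, -3.60191631e+01, -1.71859206e-04,
        6.21412430e-03,  9.19707531e-06]), 'position': array([0.14586315, 0.50401625, 0.23045552]), 'ee_rot': array([-1.57239485e+00,  1.17535924e-04, -2.81786794e-01]), 'force': array([-0.96634736,  0.56430831,  0.50144732]), 'wrist_torque': array([ 0.01020618, -0.02143045,  0.01102251]), 'grip_width': 0.08553384370667533}
top [ 0.3566145  -0.02024776  1.48533164]
cap 0.78 [0.47  0.06  0.098] [293. 282.]
cap 0.61 [0.525 0.219 0.024] [238. 265.]
cap 0.5 [0.45  0.21  0.015] [241. 292.]
jar 0.76 [0.451 0.04  0.063] [301. 290.]
jar 0.6 [0.469 0.061 0.094] [293. 282.]
knob 0.72 [ 0.449 -0.066  0.041] [340. 290.]
knob 0.49 [0.453 0.047 0.066] [298. 289.]
clamp 0.93 [0.455 0.001 0.013] [316. 289.]
stamp 0.64 [0.525 0.354 0.019] [190. 266.]
side [0.42036813 1.11129544 0.6013184 ]
cap 0.89 [0.472 0.08  0.095] [353. 255.]
cap 0.78 [0.534 0.241 0.025] [314. 322.]
cap 0.54 [0.448 0.22  0.018] [359. 322.]
jar 0.77 [0.467 0.091 0.051] [355. 276.]
clamp 0.68 [0.451 0.112 0.019] [360. 294.]
clamp 0.66 [ 0.449 -0.056  0.058] [366. 245.]
stapler 0.89 [0.674 0.244 0.028] [243. 315.]
stapler 0.27 [0.465 0.091 0.054] [355. 275.]
stamp 0.88 [0.529 0.366 0.017] [307. 365.]
```

```bash
python3 - <<'E'
from h import *
p=cams.snapshot('top'); crop(p,'t1.png',300,285,75)
E
```

```text
crop origin 225 210 scale 4.0
```

View pics/side0.png

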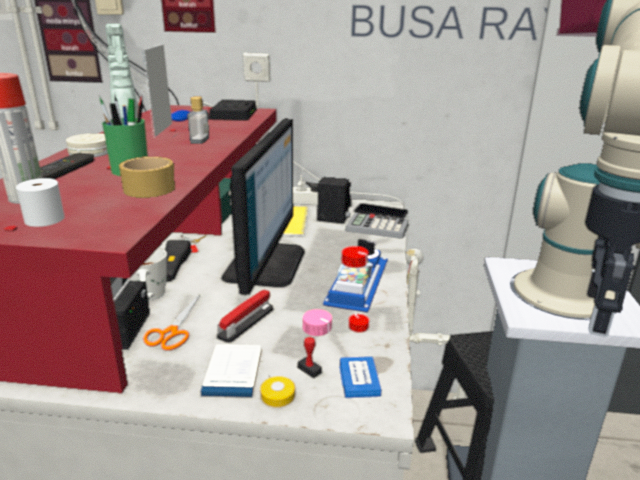

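View pics/t1.png

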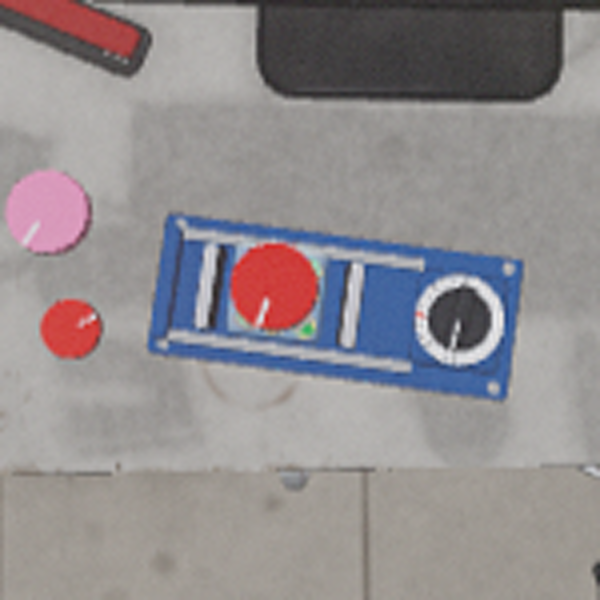

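Three caps show: large red on the jar (293,282), pink (236,263) and small red (243,292). The large red one on the jar is meant: it is the larger of the reds, and the crop confirms it. The knob is at (340,290) with its pointer near 0. The stripe is at about 162°, and the green dot at about 217°. Next I'll refine the positions.

```bash
python3 - <<'E'
from h import *
p=cams.snapshot('top'); f=cv2.cvtColor(p['frame'],cv2.COLOR_BGR2HSV).astype(int); Z=p['z_map']
def cen(m,name,z):
    n,l,s,c=cv2.connectedComponentsWithStats(m.astype(np.uint8))
    i=1+np.argmax(s[1:,4]); print(name,s[i],c[i].round(2),ray(p,*c[i],z).round(4)); return l==i,c[i]
W=np.zeros(f.shape[:2],bool)
def box(a,b,c,d):
    m=W.copy(); m[c:d,a:b]=1; return m
red=((f[...,0]<8)|(f[...,0]>172))&(f[...,1]>150)
m,c=cen(red&box(278,312,266,297),'cap',.0955)
K=np.linalg.inv(p['intrinsics'])
for u,v in [(293,282),(340,290),(341,287)]:
    z=Z[v,u]; print(u,v,w(p,K@[u,v,1]*z).round(4))
cen((f[...,2]<90)&box(325,355,275,305),'knob',.055)
blue=(f[...,0]>100)&(f[...,0]<125)&(f[...,1]>120)
m,c=cen(blue&box(255,362,255,315),'base',.01)
m=cv2.morphologyEx((m*1).astype(np.uint8),cv2.MORPH_CLOSE,np.ones((25,25)))
r=cv2.minAreaRect(np.argwhere(m)[:,::-1].astype(np.float32)); b=cv2.boxPoints(r)
P=np.array([ray(p,*q,.01) for q in b]); print(r,P.round(4),P.mean(0).round(4))
for i in range(4):
    d=P[(i+1)%4]-P[i]; print(np.linalg.norm(d).round(4),np.degrees(np.arctan2(d[1],d[0])).round(2))
# white dial
cen((f[...,1]<40)&(f[...,2]>200)&box(325,355,275,305),'dial',.036)
E
```

```text
cap [283 271  21  21 333] [293.11 280.85] [0.4726 0.0595 0.0955]
293 282 [0.4694 0.0597 0.0983]
340 290 [ 0.4484 -0.0652  0.0656]
341 287 [ 0.4566 -0.0682  0.0625]
knob [332 282  15  15 163] [339.44 288.94] [ 0.452  -0.0641  0.055 ]
base [267 264  89  45 978] [323.02 288.63] [ 0.4566 -0.0194  0.01  ]
((310.8864440917969, 286.3515319824219), (84.98126220703125, 34.56080627441406), 7.594643592834473) [[ 0.4332  0.1395  0.01  ]
 [ 0.5296  0.1265  0.01  ]
 [ 0.4939 -0.1109  0.01  ]
 [ 0.3983 -0.0958  0.01  ]] [0.4638 0.0148 0.01  ]
0.0973 -7.68
0.24 -98.55
0.0969 171.01
0.2378 81.56
dial [339 280  12  21  70] [345.91 291.26] [ 0.4466 -0.0824  0.036 ]
```

>>> {"fn": "step_arm", "kwargs": {"series": [19,-35,0,0,0,0.5,1,19,-35,0,0,0,0.5,1,19,-35,0,0,0,0.5,1,19,-35,0,0,0,0.5,1,19,-35,0,0,0,0.5,1,19,-35,0,0,0,0.5,1,19,-35,0,0,0,0.5,1,19,-35,0,0,0,0.5,1], "grip_force": 60}}

```text
time: 1.47
position: [0.2974, 0.2168, 0.2282]
ee_rot: [-1.573, 0.0, -0.195]
force: [1.0, -0.1, -0.6]
grip_width: 0.0852
```

>>> {"fn": "step_arm", "kwargs": {"series": [19,-35,0,0,0,0.5,1,19,-35,0,0,0,0.5,1,19,-35,0,0,0,0.5,1,19,-35,0,0,0,0.5,1,19,-35,0,0,0,0.5,1,19,-35,0,0,0,0,1,19,-35,-10,0,0,0,0.7,19,-35,-20,0,0,0,0.6]}}

```text
time: 2.13
position: [0.4518, -0.0749, 0.2062]
ee_rot: [-1.571, -0.016, -0.15]
force: [1.3, 1.0, 0.7]
grip_width: 0.0638
```

```bash
python3 - <<'E'
from h import *
p=cams.snapshot('side'); c=px(p,[.452,-.065,.1]); crop(p,'s1.png',*c,70)
s=telemetry.read_state(); print(s['time'],s['position'],np.degrees(s['ee_rot']),s['grip_width'],s['joint_positions'].round(2))
print(px(p,[.452,-.065,.068]),px(p,s['position']),c)
E
```

```text
crop origin 295 157 scale 4.285714285714286
2.1833 [ 0.45181508 -0.07898883  0.20055683] [-90.11618789  -0.54524533  -8.80734838] 0.056451541047614684 [-0.25 -0.13  1.64 -0.    1.62 -1.67]
[365.24017313 239.37006427] [368.39508475 185.09667758] [365.89545074 227.16006549]
```

View pics/s1.png

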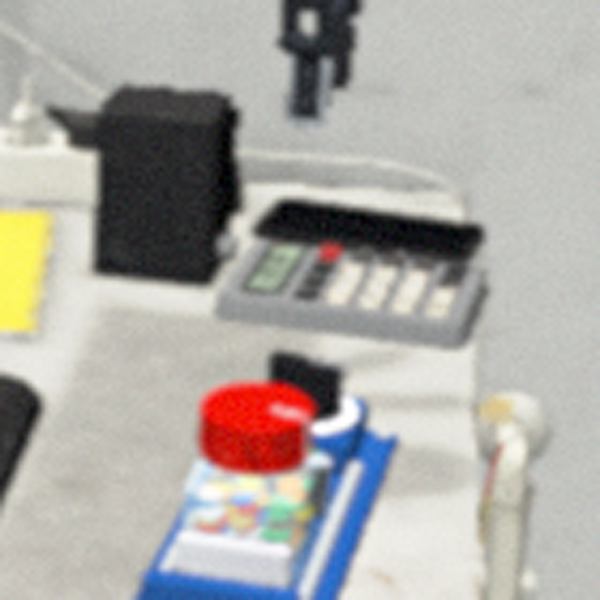

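>>> {"fn": "step_arm", "kwargs": {"series": [-1,14,-10,0,0.5,0.8,0.5,0,0,-30,0,0,0,0.5,0,0,-30,0,0,0,0.5,0,0,-30,0,0,0,0.5,0,0,-20,0,0,0,0.5,0,0,-10,0,0,0,0.5,0,0,0,0,0,0,0.5]}}

```text
time: 2.77
position: [0.4488, -0.0627, 0.0621]
ee_rot: [-1.573, 0.003, -0.141]
force: [-0.4, -0.4, -0.5]
grip_width: 0.0425
```

>>> {"fn": "step_arm", "kwargs": {"series": [2,-2,-9,0,0,0,0.5,0,0,-7,0,0,0,0.5,0,0,0,0,0,0,0,0,0,0,0,0,0,0,0,0,0,0,0,0,0,0,0,0,0,0,0,0,0,0,0,0,0,0,0]}}

```text
time: 3.35
position: [0.4513, -0.0643, 0.0468]
ee_rot: [-1.576, 0.001, -0.14]
force: [0.7, 0.3, -4.1]
grip_width: 0.012
```

```bash
python3 - <<'E'
from h import *
s=telemetry.read_state(); print({k:np.round(v,3) for k,v in s.items() if k not in('joint_velocities','effort')})
E
```

```text
{'time': np.float64(3.35), 'joint_positions': array([-0.219,  0.01 ,  1.825, -0.006,  1.307, -1.649]), 'position': array([ 0.451, -0.064,  0.047]), 'ee_rot': array([-1.576e+00,  1.000e-03, -1.400e-01]), 'force': array([ 0.733,  0.346, -4.109]), 'wrist_torque': array([ 0.196, -0.05 , -0.248]), 'grip_width': np.float64(0.012)}
```

>>> {"fn": "step_arm", "kwargs": {"series": [0,0,0,0,0,-4,0,0,0,0,0,0,-5,0,0,0,0,0,0,-5,0,0,0,0,0,0,-5,0,0,0,0,0,0,-5,0,0,0,0,0,0,-5,0]}}

```text
time: 3.85
position: [0.4512, -0.0645, 0.0468]
ee_rot: [-1.577, 0.0, -0.663]
force: [-0.2, -1.3, -4.0]
grip_width: 0.0119
```

>>> {"fn": "step_arm", "kwargs": {"series": [0,0,0,0,0,-6.5,0,0,0,0,0,0,-6.5,0,0,0,0,0,0,-6.5,0,0,0,0,0,0,-6.5,0,0,0,0,0,0,-6.5,0,0,0,0,0,0,-6.5,0,0,0,0,0,0,-6.5,0,0,0,0,0,0,-6.5,0]}}

```text
time: 4.52
position: [0.4507, -0.0647, 0.0468]
ee_rot: [-1.579, -0.001, -1.609]
force: [-0.5, -1.2, -4.6]
grip_width: 0.0116
```

>>> {"fn": "step_arm", "kwargs": {"series": [0,0,0,0,0,-4,0,0,0,0,0,0,0,0,0,0,0,0,0,0,0]}}

```text
time: 4.77
position: [0.4506, -0.0647, 0.0468]
ee_rot: [-1.578, -0.002, -1.684]
force: [-0.6, -1.2, -4.4]
grip_width: 0.0119
```

```bash
python3 - <<'E'
from h import *
s=telemetry.read_state(); print({k:np.round(v,3) for k,v in s.items() if k in('time','position','ee_rot','wrist_torque','force')})
E
```

```text
{'time': np.float64(4.767), 'position': array([ 0.451, -0.065,  0.047]), 'ee_rot': array([-1.578, -0.002, -1.684]), 'force': array([-0.578, -1.198, -4.408]), 'wrist_torque': array([-0.123, -0.088,  0.144])}
```

>>> {"fn": "step_arm", "kwargs": {"series": [0,0,0,0,0,-1.7,0,0,0,0,0,0,0,0,0,0,0,0,0,0,0.5,0,0,0,0,0,0,0.5,0,0,30,0,0,0,0.5,0,0,35,0,0,0,0.8,0,-40,35,0,0,0,1,0,-40,20,0,0,0,1]}}

```text
time: 5.43
position: [0.449, -0.1307, 0.1607]
ee_rot: [-1.584, 0.001, -1.692]
force: [0.6, -0.7, -1.0]
grip_width: 0.077
```

>>> {"fn": "step_arm", "kwargs": {"series": [0,-40,0,0,0,0,1,0,-40,0,0,0,0,1]}}

```text
time: 5.6
position: [0.4518, -0.2137, 0.169]
ee_rot: [-1.57, -0.003, -1.685]
force: [0.4, -0.3, -0.5]
grip_width: 0.0854
```

```bash
python3 - <<'E'
from h import *
p=cams.snapshot('top'); crop(p,'t2.png',318,285,50)
s=telemetry.read_state(); print({k:np.round(v,3) for k,v in s.items() if k in('time','position','ee_rot','wrist_torque','force')})
E
```

```text
crop origin 268 235 scale 6.0
{'time': np.float64(5.65), 'position': array([ 0.451, -0.22 ,  0.17 ]), 'ee_rot': array([-1.569, -0.007, -1.69 ]), 'force': array([-3.119, -4.887,  0.541]), 'wrist_torque': array([-0.143,  0.09 ,  0.007])}
```

View pics/t2.png

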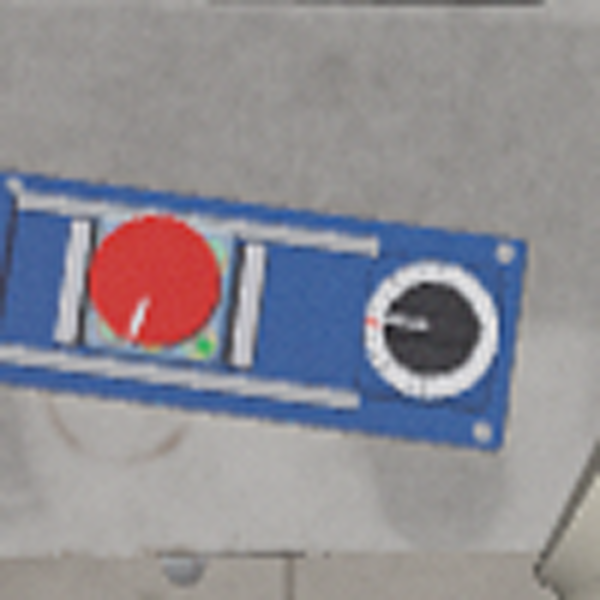

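The pointer at crop (388,320) stands at the red mark (373,323) within reading error, and the jaws sit against the jar. I'll check the angle more closely, and the cap's stripe and centre as well.

```bash
python3 - <<'E'
from h import *
ps=[cams.snapshot('top') for _ in range(3)]; p=ps[0]
F=np.mean([q['frame'].astype(float) for q in ps],0); g=F.min(2)
K=lambda a,b,c,d:(slice(c,d),slice(a,b))
def fit(a,b,c,d,th,z,name):
    v,u=np.mgrid[c:d,a:b]; wt=np.clip(g[c:d,a:b]-th,0,None)
    P=np.array([ray(p,x,y,z)[:2] for x,y in zip(u.ravel(),v.ravel())]); wt=wt.ravel()
    m=(P*wt[:,None]).sum(0)/wt.sum(); C=((P-m).T*wt)@(P-m)/wt.sum(); l,V=np.linalg.eigh(C)
    print(name,m.round(4),np.degrees(np.arctan2(V[1,1],V[0,1]))%180,np.sqrt(l).round(4)); return m
fit(334,341,285,293,110,.068,'pointer')
fit(289,294,283,293,110,.0955,'stripe')
# upper/lower rail lines, dial centre
fit(275,331,266,279,0,.02,'x') if 0 else None
hsv=cv2.cvtColor(F.astype(np.uint8),cv2.COLOR_BGR2HSV).astype(int)
blue=((hsv[...,0]>100)&(hsv[...,0]<125)&(hsv[...,1]>110))
# top base edge: first blue per column; bottom: last
U=np.arange(275,350); t=[];b=[]
for u in U:
    r=np.where(blue[255:320,u])[0]+255; t.append(r[0]-.5); b.append(r[-1]+.5)
for e in (t,b):
    P=np.array([ray(p,u,v,.01)[:2] for u,v in zip(U,e)]); k=np.polyfit(P[:,1],P[:,0],1); print('edge angle',np.degrees(np.arctan2(1,k[0])))
red=((hsv[...,0]<8)|(hsv[...,0]>172))&(hsv[...,1]>150); m=np.zeros_like(red); m[266:300,278:312]=1
(c,r)=cv2.minEnclosingCircle(np.argwhere(red&m)[:,::-1].astype(np.float32)); print('cap',c,r,ray(p,*c,.0955))
gr=(hsv[...,0]>45)&(hsv[...,0]<75)&(hsv[...,1]>150); m[:]=0; m[288:297,298:308]=1
q=np.argwhere(gr&m).mean(0); print('dot',q,ray(p,q[1],q[0],.062))
a=np.argwhere((hsv[...,2]<90))[:]; a=a[(a[:,1]>325)&(a[:,1]<355)&(a[:,0]>275)&(a[:,0]<305)]
c,r=cv2.minEnclosingCircle(a[:,::-1].astype(np.float32)); print('knob',c,r,ray(p,*c,.045))
E
```

```text
pointer [ 0.4527 -0.055 ] 75.65396791747744 [0.0012 0.0044]
stripe [0.454  0.0667] 161.69745541384083 [0.001  0.0051]
edge angle 81.52833041168942
edge angle 81.58675509096095
cap (293.1593322753906, 281.3241882324219) 10.505919456481934 [0.47136932 0.05939673 0.0955    ]
dot [292.  301.5] [0.44484046 0.0389631  0.062     ]
knob (339.5, 289.1666564941406) 7.720925807952881 [ 0.45200893 -0.06453557  0.045     ]
```

>>> {"fn": "step_arm", "kwargs": {"series": [3,20,0,0,0,0,1,3,40,0,0,0,0,1,3,40,0,0,0,0,1,3,40,0,0,0,0,1,3,40,0,0,0,0,1,3,40,0,0,0,0,1,2,25,0,0,0,0,1,0,10,0,0,0,0,1]}}

```text
time: 6.47
position: [0.4669, 0.0581, 0.1671]
ee_rot: [-1.573, 0.002, -1.678]
force: [0.4, -0.4, 0.4]
grip_width: 0.0852
```

>>> {"fn": "step_arm", "kwargs": {"series": [3,1,-15,0,0,0,1,0,0,-25,0,0,0,1,0,0,-25,0,0,0,1,0,0,-15,0,0,0,1,0,0,-10,0,0,0,1,0,0,0,0,0,0,1]}}

```text
time: 6.97
position: [0.4665, 0.0727, 0.0757]
ee_rot: [-1.569, 0.006, -1.654]
force: [-0.0, 0.1, 0.0]
grip_width: 0.0854
```

>>> {"fn": "step_arm", "kwargs": {"series": [4,-13,0,0,-0.3,-1,1,0,0,0,0,0,0,1,0,0,0,0,0,0,1]}}

```text
time: 7.22
position: [0.4701, 0.0617, 0.077]
ee_rot: [-1.564, 0.007, -1.667]
force: [0.6, 0.3, -0.1]
grip_width: 0.0852
```

>>> {"fn": "step_arm", "kwargs": {"series": [0,-2,-9,-0.36,0.44,0,1,0,0,-7,0,0,0,1,0,0,0,0,0,0,1]}}

```text
time: 7.47
position: [0.4711, 0.0607, 0.0619]
ee_rot: [-1.567, 0.0, -1.666]
force: [-0.6, 0.5, 0.0]
grip_width: 0.0852
```

Close on the cap.

>>> {"fn": "step_arm", "kwargs": {"series": [0,-1,-1,0,0,0,0,0,0,0,0,0,0,0,0,0,0,0,0,0,0,0,0,0,0,0,0,0], "grip_force": 60}}

```text
time: 7.8
position: [0.471, 0.0601, 0.0608]
ee_rot: [-1.568, 0.0, -1.665]
force: [-0.2, -0.5, -2.1]
grip_width: 0.0572
```

```bash
python3 - <<'E'
from h import *
p=cams.snapshot('side'); crop(p,'s2.png',*px(p,[.471,.06,.085]),45)
s=telemetry.read_state(); print({k:np.round(v,3) for k,v in s.items() if k not in('joint_velocities','effort')})
E
```

```text
crop origin 309 210 scale 6.666666666666667
{'time': np.float64(7.85), 'joint_positions': array([ 0.049,  0.041,  1.763, -0.   ,  1.335,  0.143]), 'position': array([0.471, 0.06 , 0.061]), 'ee_rot': array([-1.568,  0.   , -1.665]), 'force': array([-1.258, -0.087, -0.128]), 'wrist_torque': array([-0.023,  0.049,  0.026]), 'grip_width': np.float64(0.057)}
```

View pics/s2.png

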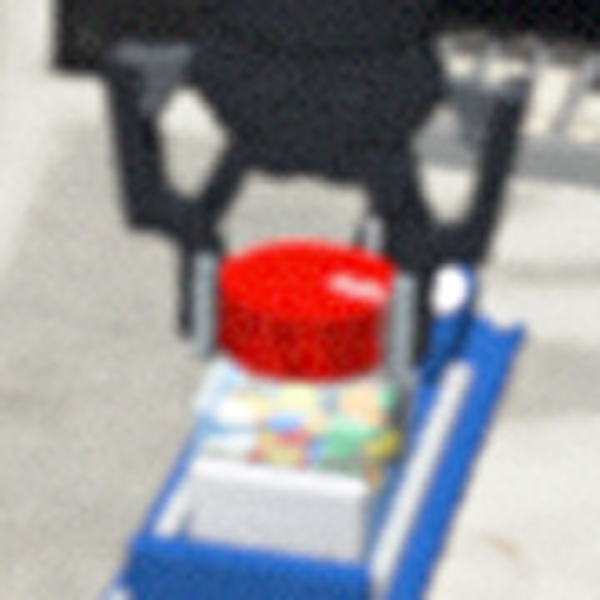

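The fingers straddle the cap at crop (305,310) and the gripper sits level over it. Turning counter-clockwise now.

>>> {"fn": "step_arm", "kwargs": {"series": [0,0,0,0,0,4,0,0,0,0,0,0,5,0,0,0,0,0,0,5,0,0,0,0,0,0,5,0,0,0,0,0,0,5,0,0,0,0,0,0,5,0,0,0,0,0,0,5,0]}}

```text
time: 8.43
position: [0.471, 0.0598, 0.0608]
ee_rot: [-1.568, 0.001, -1.05]
force: [0.6, 0.9, -0.0]
grip_width: 0.0568
```

```bash
python3 - <<'E'
from h import *
s=telemetry.read_state(); print({k:np.round(v,3) for k,v in s.items() if k not in('joint_velocities','effort')})
E
```

```text
{'time': np.float64(8.433), 'joint_positions': array([ 0.047,  0.041,  1.763,  0.002,  1.335, -0.474]), 'position': array([0.471, 0.06 , 0.061]), 'ee_rot': array([-1.568e+00,  1.000e-03, -1.050e+00]), 'force': array([ 0.561,  0.941, -0.039]), 'wrist_torque': array([-0.022,  0.076, -0.185]), 'grip_width': np.float64(0.057)}
```

>>> {"fn": "step_arm", "kwargs": {"series": [0,0,0,0,0,5,0,0,0,0,0,0,5,0,0,0,0,0,0,5,0,0,0,0,0,0,3,0,0,0,0,0,0,0,0]}}

```text
time: 8.85
position: [0.4723, 0.0599, 0.0632]
ee_rot: [-1.564, -0.002, -0.716]
force: [-0.2, -0.1, -0.4]
grip_width: 0.057
```

```bash
python3 - <<'E'
from h import *
p=cams.snapshot('side'); crop(p,'s3.png',*px(p,[.471,.06,.085]),45)
s=telemetry.read_state(); print({k:np.round(v,3) for k,v in s.items() if k not in('joint_velocities','effort')})
for a in (0,20,36.55): 
  t=np.radians(180+a); print(a,(px(p,[.471+.026*np.cos(t),.0595+.026*np.sin(t),.0955])-[309,210])*6.667)
print((px(p,[.471,.0595,.0955])-[309,210])*6.667)
E
```

```text
crop origin 309 210 scale 6.666666666666667
{'time': np.float64(8.9), 'joint_positions': array([ 0.046,  0.039,  1.76 ,  0.004,  1.337, -0.807]), 'position': array([0.472, 0.06 , 0.063]), 'ee_rot': array([-1.565, -0.002, -0.718]), 'force': array([ 0.118, -0.693, -0.885]), 'wrist_torque': array([-0.027,  0.001,  0.034]), 'grip_width': np.float64(0.057)}
0 [381.82427984 277.1666914 ]
20 [378.32844148 265.18896192]
36.55 [368.55054865 255.94716777]
[302.270457   271.92554537]
```

View pics/s3.png

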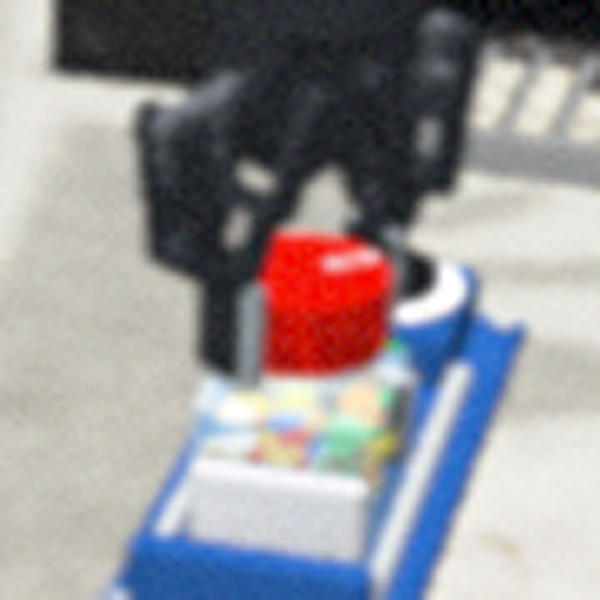

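Torque fell to zero and the tool rose 2.4 mm, so the threads are free. The stripe at crop (375,255) lies where the dot direction projects, and the jar has not turned. Lifting.

>>> {"fn": "step_arm", "kwargs": {"series": [0,0,3,0,0,0,0,0,0,5,0,0,0,0,0,0,8,0,0,0,0,0,0,8,0,0,0,0,0,0,7,-0.26,0.22,0,0,0,0,4,0,0,0,0,0,0,0,0,0,0,0,0,0,0,0,0,0,0]}}

```text
time: 9.57
position: [0.4724, 0.0599, 0.1024]
ee_rot: [-1.57, -0.003, -0.722]
force: [0.6, 0.4, -1.2]
grip_width: 0.0568
```

>>> {"fn": "step_arm", "kwargs": {"series": [0,0,0,0,0,0,0,0,0,0,0,0,0,0,0,0,0,0,0,0,0]}}

```text
time: 9.82
position: [0.4722, 0.0599, 0.1019]
ee_rot: [-1.571, -0.002, -0.722]
force: [-0.2, 0.6, -0.4]
grip_width: 0.0573
```

```bash
python3 - <<'E'
from h import *
p=cams.snapshot('side'); crop(p,'s4.png',*px(p,[.471,.03,.085]),60)
s=telemetry.read_state(); print({k:np.round(v,3) for k,v in s.items() if k not in('joint_velocities','effort')})
for z in (.09,.110,.136): print(z,(px(p,[.4715,.0595,z])-(px(p,[.471,.03,.085])-60))*5)
E
```

```text
crop origin 295 189 scale 5.0
{'time': np.float64(9.867), 'joint_positions': array([ 4.900e-02, -4.000e-03,  1.720e+00, -1.000e-03,  1.424e+00,
       -7.990e-01]), 'position': array([0.472, 0.06 , 0.102]), 'ee_rot': array([-1.571, -0.002, -0.722]), 'force': array([ 0.257, -0.171, -0.414]), 'wrist_torque': array([-0.075, -0.02 , -0.044]), 'grip_width': np.float64(0.057)}
0.09 [294.85610514 318.45313417]
0.11 [296.69282022 277.04760272]
0.136 [299.12126261 222.30261339]
```

View pics/s4.png

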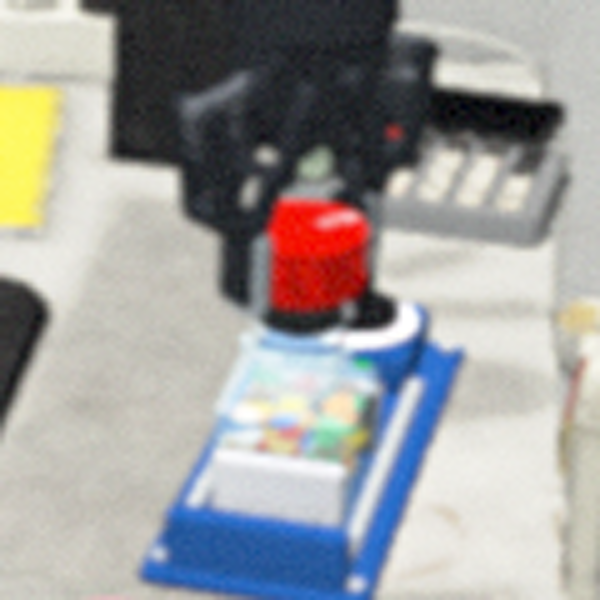

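The cap is held level above the open neck, and the jar stands in the jaws at crop (295,420). The underside works out at z ≈ 0.1106, which is 20.6 mm above the mouth. Handing in.

```bash
python3 -c "
from rig import job; print(job.close_job())"
```

```text
the job is handed in; nothing more can be done
None
```

The job is handed in. The clamp is closed on the jar, the red cap is unscrewed, and the gripper is holding it level above the jar. That took 9.9 s of the 48 s allowed.

- **Knob:** I turned it clockwise about 90°, and the top picture showed the pointer at the red mark. Two checks differed a little. The wrist angle put the knob at 1.54–1.56 rad, up to about 2° short. A rough fit to the short pointer in the picture put it 3–6° past the mark. I trusted the wrist reading and did not correct it.
- **Cap:** I turned it about 54° counter-clockwise. The torque then dropped to about zero and the cap sprang up 2.4 mm. The stripe lined up with the green dot's direction, and the jar did not appear to turn.
- **Final pose:** The cap was lifted straight up and is level to about 0.1°. Its underside is about 20.6 mm above the mouth, worked out from the lift. I took "two centimetres above the mouth" to mean the underside.
- **Surroundings:** The last picture showed the jar standing in the clamp. I touched nothing else, and the forces I read stayed below about 6 N.

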